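Stand the seedling pots in their saucers

TASK

The seedling pots are to be watered from below: stand each of the four pots in the saucer of its own shape and size, squared up with it and sitting flat on its floor inside the rim, the saucers staying flat on the bench. Keep the pots upright and set them down gently rather than dropping them, so that no compost or seedling is shaken loose, and leave the bowl of seed and the smoothing float where they lie.

Things in the scene. Friction and masses are not known exactly. Their poses are not given: they have to be found in the camera images.
- pot_small_round: small round terracotta pot full of dark compost with one seedling: rim 52 mm across, 56 mm high, foot 36 mm across. The top 18 mm are an upright rim band, made to be gripped; below it the wall tapers to the foot. 80 to 160 g. Loose, standing on the bench. Origin: centre of the underside, z up. The seedling stands up to 15 mm above the rim.
- pot_large_round: large round terracotta pot full of dark compost with three seedlings: rim 70 mm across, 72 mm high, foot 54 mm across; the top 18 mm are an upright rim band, the wall below tapers. 190 to 340 g. Loose. Origin: centre of the underside, z up. Seedlings up to 15 mm above the rim.
- pot_square: square terracotta pot full of dark compost with one larger seedling: rim 64 x 64 mm, 68 mm high, foot 46 x 46 mm; the top 18 mm are an upright rim band, the wall below tapers. 180 to 320 g. Loose. Origin: centre of the underside, z up, x and y square to its sides. Seedling up to 20 mm above the rim.
- pot_trough: long oblong terracotta pot (trough) full of dark compost with a row of four seedlings: rim 62 mm along its x by 120 mm along its y, 62 mm high, foot 44 x 104 mm; the top 18 mm are an upright rim band, the wall below tapers. 280 to 500 g. Loose. Origin: centre of the underside, z up, y along its length. Seedlings up to 15 mm above the rim.
- saucer_small_round: small round terracotta saucer, empty, 66 mm across at the rim and 14 mm high; the floor inside is 5 mm above the bench and 52 mm across. For the small round pot. Loose on the bench, 60 g. Origin: centre of the underside, z up. Pots and saucers stand mixed in two loose rows along the robot's y axis, centres at least 125 mm apart from front to back and 175 mm along a row.
- saucer_large_round: large round terracotta saucer, empty, 86 mm across at the rim and 14 mm high; the floor inside is 5 mm above the bench and 72 mm across. For the large round pot. Loose, 100 g. Origin: centre of the underside, z up.
- saucer_square: square terracotta saucer, empty, 72 x 72 mm and 14 mm high, walls 5 mm; the floor inside is 5 mm above the bench and 62 x 62 mm. For the square pot. Loose, 90 g. Origin: centre of the underside, z up, x and y square to its sides.
- saucer_trough: long oblong terracotta saucer, empty, 70 mm along its x by 130 mm along its y, 14 mm high, walls 5 mm; the floor inside is 5 mm above the bench and 60 x 120 mm. For the trough pot. Loose, 150 g. Origin: centre of the underside, z up, y along its length.
- seed_bowl: steel bowl with pale seed, 184 mm across the rim, 66 mm high, to the robot's right. Not part of the job. Origin: centre of the underside.
- float: steel smoothing float (flat trowel) lying on its blade to the robot's left: blade 100 x 240 mm (length along its y), wooden bar handle up to 70 mm high. Not part of the job. Origin: centre of the blade's underside.

How it is judged (in metres and radians):
At the end, for the whole second after the job is handed in: Each pot rests released in the saucer of its own shape and size, on its floor: centres within 12 mm, underside 2 to 9 mm above the saucer's, tilt under 0.09 rad; square and trough turned within 0.27 rad of their saucers' sides; saucers flat on the bench (tilt under 0.06 rad, raised under 6 mm) (horizontal distance between pot_small_round and saucer_small_round below 0.012 m and z of pot_small_round in the frame of saucer_small_round between 0.002 and 0.009 m and angle between each of pot_small_round, pot_large_round, pot_square, pot_trough's own z axis and vertical below 0.09 rad and angle between each of saucer_small_round, saucer_large_round, saucer_square, saucer_trough's own z axis and vertical below 0.06 rad and height (world z) of each of saucer_small_round, saucer_large_round, saucer_square, saucer_trough below 0.006 m and linear speed of each of pot_small_round, pot_large_round, pot_square, pot_trough below 0.02 m/s and contact force between the fingers and pot_small_round below 0.05 N and horizontal distance between pot_large_round and saucer_large_round below 0.012 m and z of pot_large_round in the frame of saucer_large_round between 0.002 and 0.009 m and contact force between the fingers and pot_large_round below 0.05 N and horizontal distance between pot_square and saucer_square below 0.012 m and z of pot_square in the frame of saucer_square between 0.002 and 0.009 m and contact force between the fingers and pot_square below 0.05 N and horizontal distance between pot_trough and saucer_trough below 0.012 m and z of pot_trough in the frame of saucer_trough between 0.002 and 0.009 m and contact force between the fingers and pot_trough below 0.05 N and (angle between the x axis of pot_square and the x axis of saucer_square, either way round below 0.27 rad or angle between the x axis of pot_square and the y axis of saucer_square, either way round below 0.27 rad) and angle between the y axis of pot_trough and the y axis of saucer_trough, either way round below 0.27 rad); the robot touches nothing.
It fails at once if a pot is tipped by more than about 30 degrees (angle between any of pot_small_round, pot_large_round, pot_square, pot_trough's own z axis and vertical above 0.52 rad).
It fails at once if a pot is dropped (falls free of the fingers faster than 0.5 m/s, a fall of some 13 mm) ((linear speed of pot_small_round above 0.5 m/s and contact force between the fingers and pot_small_round below 0.05 N) or (linear speed of pot_large_round above 0.5 m/s and contact force between the fingers and pot_large_round below 0.05 N) or (linear speed of pot_square above 0.5 m/s and contact force between the fingers and pot_square below 0.05 N) or (linear speed of pot_trough above 0.5 m/s and contact force between the fingers and pot_trough below 0.05 N)).
It fails at once if the bowl of seed or the float is moved by more than 30 mm (distance of any of seed_bowl, float from where it was at the start of the episode above 0.03 m).
It also fails if it takes over 118 s, if anything falls off the work surface, if the arm or the gripper's body presses on something with over 40 N, if the wrist force passes 120 N, or if a joint passes its speed limit or range.

ROBOT

A 7-joint arm with a two-finger parallel gripper is mounted at the origin on the work surface. World frame = base frame: x ahead of the robot, y to its left, z up, the work surface at z = 0. Lengths are in m, angles in degrees, forces in N, time in s.
With the tool pointing down it reaches from about 0.4 to 0.925 m from the base axis. Payload 5.6 kg.
Tool frame: the origin (TCP) lies at the centre of the arm's flange, where the gripper is bolted on; the fingertips stand 173 mm ahead of it and the grasp point (between the pads) lies 155 mm ahead of it; z points along the fingers, y is the line along which they close (so a half turn about z gives the same grasp; the last joint's range is limited). The gripper opens to 85 mm and grips with 20 to 120 N. Pads are 22 mm wide; open, the fingers measure 114 mm over their backs; the gripper's body (76 mm by 85 mm) begins 54 mm behind the grasp point. The pads swing forward as they close: fully open they stand 13 mm farther back than shut.
Start: joints at [67.265, 26.786, -0.665, 91.828, 0.344, 61.387, -3.226], TCP at [0.225, -0.61, 0.405] pointing down, gripper open.
Joint ranges: [-144.91, 144.91], [-17.63, 115.5], [-89.93, 88.59], [15.96, 139.68], [-74.01, 254.01], [8.47, 105.57], [-167.45, 167.45]. Speed limits (degrees/s): [147.25, 147.25, 180, 180, 180, 180, 180].

INTERFACE

Orientations are given as a 3x3 rotation matrix whose columns are the frame's x, y, z axes.
In Python, from station import * gives the robot as it stands.
- The arm moves only by the shell command python3 -m crank 'ROWS' [OPENING] [FORCE]. ROWS is JSON, a list of rows, each a list of 6 numbers: the shift along the world's x, y, z each as a share of 500 mm, from -1 to 1, then the turn, a rotation vector about the world's x, y, z each as a share of pi rad, from -1 to 1. A call has 1 to 10 rows; each row is the pose to reach, as a shift and turn from the pose commanded when the call began, turning the shorter way round; what a row does not reach only later rows make up. A row lasts 1/8 s, in which the tool goes at most 62.5 mm and 10.7 degrees, less where a joint would pass 70% of its speed; a pose out of reach is approached as far as the arm can. A call with a number of a shift or a turn outside -1 to 1 is refused whole. A call with a gripper value outside its range is refused whole. OPENING is the opening, from 0 (shut) to 1 (fully open), set as the call begins (- or left out, the last holds). The fingers move at their own pace and stop on an object; FORCE is the grip in N (left out, the last holds). Time passes only in rows, so rows that repeat a pose let the fingers close. It gives the time, the measured TCP pose, the force, the opening and the grip force at its end, in the units of the state.
- read_state(): the state, without advancing time (a new reading comes with each control period).
- grab_frame(name): name is "side" or "top" or "wrist"; returns the picture (420x560x3 uint8, red, green, blue); there is no depth.
- camera_params(name): a dict with "mtx" (3x3 intrinsics, pixels), "D" ([k1, k2, p1, p2, k3] as OpenCV has them; the pictures are not rectified), "xyz" and "orientation" of the camera in the world. Camera axes: x right, y down, z forward; pixel columns grow to the right and rows downward; lengths in m; the calibration is good to about 2 mm. A picture is of the moment at which its call begins: read the wrist's pose just before it. camera_params takes no time and is no camera call; for the wrist camera it gives the pose at the moment of the call.
- close_job(): hands the job in; it is judged then, once.
Trained networks look in the newest picture that a camera, given by its name, has taken for a name from the list of things; names that differ only in an ending like _2 or _b are one class to them, and where a whole thing is asked for, a point or a joint stands for the part that bears it (a point fixed in the world has none). Each returns a list of dicts, best first, with "p" (0 to 1); they miss things now and then, are a little off and sometimes report something else, mostly with a low value. They report only what shows in the picture. A call takes as long as a camera call.
- cut_out(query, camera): "mask" (420x560 bool, what is visible of it) and "bbox" ([centre column, centre row, width, height] in pixels, round what is visible of it).
- spot_point(query, camera): "at" ([column, row] in pixels: a listed point, or the origin of a listed thing).
The state is a dict: "t": time; "q": joint angles; "qvel": joint speeds; "joint_torque": joint torques, N m; "eef_pos": TCP position; "ee_rot": TCP orientation; "force": force on the tool from outside, world axes, zero at the start; "wrist_torque": the same for the moment, N m; "gripper_width": finger opening in m; "grip_force": force on a finger pad.
Only numpy, scipy, OpenCV 4.12 (cv2) and the standard library are available. Lean on these libraries where they do the work, as an engineer would, in place of code of your own. Each camera call takes 0.05 s, during which the arm holds its last target. There are 200 camera calls.

## Working session

There is one attempt and no reset: what is moved stays moved. The work goes in short steps, Python scripts to look and compute and a shell command to move; the robot and the scene stay as the last step left them, time stands still between calls to the robot, and variables do not carry over. Pictures are saved under pics/ and viewed, at most 14 in all, crops included, and the job is handed in when it is done.

```bash
mkdir -p pics; ls
python3 - <<'E'
from station import *
import cv2
s=read_state(); print(s)
for n in("top","side","wrist"):
    p=camera_params(n); print(n,p)
a=grab_frame("top"); cv2.imwrite("pics/top0.png",a[:,:,::-1])
names=["pot_small_round","pot_large_round","pot_square","pot_trough","saucer_small_round","saucer_large_round","saucer_square","saucer_trough","seed_bowl","float"]
for q in names:
    for d in spot_point(q,"top")[:3]: print(q,d)
E
```

```text
pics
{'t': 0.0, 'q': array([67.2655247 , 26.83585724, -0.66395399, 91.88166069,  0.34294439,
       61.3845702 , -3.22395995]), 'qvel': array([-0.02113103, -0.07471767,  0.06736798,  0.02432843, -0.01528953,
       -0.02709323,  0.05249881]), 'joint_torque': array([ 6.96372663e-04, -5.32380438e+01,  2.15921493e-02, -2.51300615e+01,
        1.13140824e-02,  7.76865956e-03,  4.46912011e-06]), 'eef_pos': array([ 0.22506033, -0.60952608,  0.40373431]), 'ee_rot': array([[ 9.38084076e-01,  3.46406925e-01, -7.13119044e-04],
       [ 3.46407639e-01, -9.38082727e-01,  1.59518202e-03],
       [-1.16382560e-04, -1.74344473e-03, -9.99998473e-01]]), 'force': array([-0.14611264,  0.09026138, -0.24495162]), 'wrist_torque': array([0.02829906, 0.05358657, 0.00975537]), 'grip_force': 0.0, 'gripper_width': 0.08539277984064306}
top {'mtx': array([[416.67707432,   0.        , 279.63121356],
       [  0.        , 416.67707432, 205.55568436],
       [  0.        ,   0.        ,   1.        ]]), 'D': array([0.00763624, 0.        , 0.        , 0.        , 0.        ]), 'xyz': array([0.37791012, 0.01282199, 1
[... 1026 characters left out ...]
5, -0.09770988],
       [-0.00218329,  0.28759636, -0.95774922]])}
pot_small_round {'at': [364.8, 229.5], 'p': 0.62}
pot_small_round {'at': [307.2, 178.9], 'p': 0.58}
pot_large_round {'at': [252.6, 166.8], 'p': 0.87}
pot_large_round {'at': [189.2, 190.5], 'p': 0.67}
pot_square {'at': [187.3, 186.8], 'p': 0.56}
pot_trough {'at': [365.2, 183.2], 'p': 0.58}
saucer_small_round {'at': [126.7, 229.9], 'p': 0.66}
saucer_small_round {'at': [249.1, 215.2], 'p': 0.53}
saucer_small_round {'at': [366.6, 181.4], 'p': 0.26}
saucer_large_round {'at': [365.5, 226.8], 'p': 0.58}
saucer_trough {'at': [197.4, 232.3], 'p': 0.83}
seed_bowl {'at': [426.4, 237.6], 'p': 0.94}
float {'at': [125.2, 230.8], 'p': 0.66}
```

View pics/top0.png

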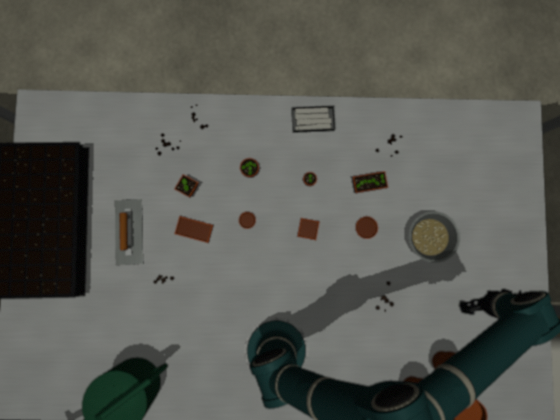

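Top view: the pot row is square (187,186), large round (250,168), small round (310,179) and trough (370,182). The saucer row is trough (194,229), small round (247,219), square (308,229) and large round (367,227), with the bowl at (430,237) and the float at (125,230). Next I'll measure these by segmentation.

```bash
cat > h.py <<'E'
from station import *
import cv2, numpy as np
H=dict(pot_small_round=.056,pot_large_round=.072,pot_square=.068,pot_trough=.062,saucer_small_round=.014,saucer_large_round=.014,saucer_square=.014,saucer_trough=.014)
def toworld(px,z,p):
    u=cv2.undistortPoints(np.array(px,float).reshape(-1,1,2),p["mtx"],p["D"]).reshape(-1,2)
    d=np.c_[u,np.ones(len(u))]@p["orientation"].T
    return (p["xyz"]+d*((z-p["xyz"][2])/d[:,2])[:,None])[:,:2]
def topx(P,p):
    R=p["orientation"].T
    return cv2.projectPoints(np.array(P,float).reshape(-1,1,3),cv2.Rodrigues(R)[0],-R@p["xyz"],p["mtx"],p["D"])[0].reshape(-1,2)
def blobs(img,close=3,amin=60):
    hsv=cv2.cvtColor(img,cv2.COLOR_RGB2HSV)
    m=((hsv[...,1]>95)&(hsv[...,2]>25)).astype(np.uint8)
    m=cv2.morphologyEx(m,cv2.MORPH_CLOSE,np.ones((close,close)))
    c,_=cv2.findContours(m,cv2.RETR_EXTERNAL,cv2.CHAIN_APPROX_NONE)
    return [k.reshape(-1,2) for k in c if cv2.contourArea(k)>amin],m
def rect(k,z,p):
    w=(toworld(k,z,p)*1000).astype(np.float32)
    (c,s,a)=cv2.minAreaRect(w)
    if s[0]<s[1]: s=s[::-1]; a+=90   # a: direction of long side from x, deg
    return np.round(c,1),np.round(s,1),round((a+90)%180-90,1)
E
python3 - <<'E'
from h import *
p=camera_params("top"); a=grab_frame("top")
b,m=blobs(a)
g=dict(pot_square=(187,186),pot_large_round=(250,168),pot_small_round=(310,179),pot_trough=(370,182),saucer_trough=(194,229),saucer_small_round=(247,219),saucer_square=(308,229),saucer_large_round=(367,227))
for n,c in g.items():
    k=min(b,key=lambda k:np.hypot(*(k.mean(0)-c)))
    print(n,k.mean(0).round(),*rect(k,H[n],p))
print("bowl",toworld([430,237],.05,p),"float",toworld([129,232],0.,p))
E
```

```text
pot_square [187. 185.] [584.  331.2] [66.2 61.1] 61.3
pot_large_round [249. 167.] [652.1 108. ] [61.9 61. ] 1.2
pot_small_round [309. 179.] [ 616.7 -107.6] [44.  43.7] 1.0
pot_trough [370. 182.] [ 610.1 -325.6] [119.3  59.8] -79.5
saucer_trough [194. 229.] [431.  311.9] [127.1  67.3] 75.8
saucer_small_round [247. 220.] [468.5 118.3] [55.5 55.3] 1.2
saucer_square [308. 229.] [ 438.9 -108.6] [68.6 68.5] -9.9
saucer_large_round [366. 227.] [ 448.2 -324.9] [78.  73.8] -89.1
bowl [[ 0.41422136 -0.54589881]] float [[0.41595098 0.55173235]]
```

```bash
R='[0.77,0.568,-0.1,0,0,0.4456]'; python3 -m crank '[[0.77,0.568,-0.1,0,0,0.4456],[0.77,0.568,-0.1,0,0,0.4456],[0.77,0.568,-0.1,0,0,0.4456],[0.77,0.568,-0.1,0,0,0.4456],[0.77,0.568,-0.1,0,0,0.4456],[0.77,0.568,-0.1,0,0,0.4456],[0.77,0.568,-0.1,0,0,0.4456],[0.77,0.568,-0.1,0,0,0.4456],[0.77,0.568,-0.1,0,0,0.4456],[0.77,0.568,-0.1,0,0,0.4456]]' 1 50
cat >> h.py <<'E'
def look(n,fn):
    s=read_state(); p=camera_params("wrist"); a=grab_frame("wrist"); cv2.imwrite("pics/"+fn,a[:,:,::-1])
    print("tcp",s["eef_pos"].round(4),"ydir",np.degrees(np.arctan2(s["ee_rot"][1,1],s["ee_rot"][0,1])).round(1),"q",s["q"].round(0))
    b,m=blobs(a,7,1500)
    for k in b: print(k.mean(0).round(),len(k),*rect(k,H[n],p))
    for d in spot_point(n,"wrist")[:2]: print(d, toworld(d["at"],0.,p)*1000)
E
python3 -c "
from h import *
look('pot_trough','w1.png')"
```

```text
t: 1.85
eef_pos: [0.6097, -0.3264, 0.3544]
ee_rot: [[-0.181, 0.984, -0.001], [0.984, 0.181, -0.001], [-0.0, -0.001, -1.0]]
force: [1.0, -0.3, -0.1]
gripper_width: 0.0853
grip_force: 0.0
tcp [ 0.6097 -0.3264  0.3544] ydir 10.4 q [ 40.  36. -22.  87.  15.  61.  25.]
[283. 202.] 435 [ 612.5 -330.5] [119.9  61.8] -79.3
[114. 159.] 250 [ 473.6 -316.1] [70.8 70.7] -88.9
{'at': [284.7, 187.7], 'p': 0.84} [[ 613.70060673 -327.70493879]]
```

View pics/w1.png

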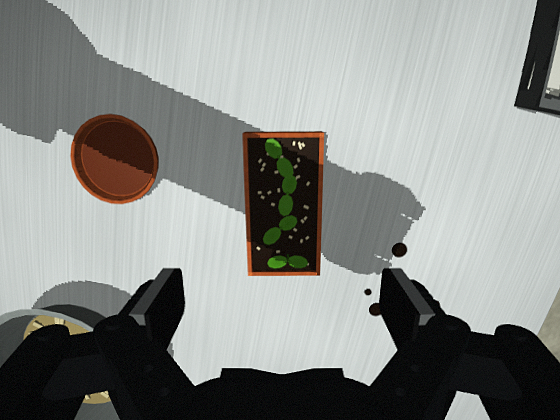

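Wrist view: the trough is centred at (284,203), matching the rim size, and nothing is under the fingers. Descending to grip it.

```bash
python3 -m crank '[[0.0056,-0.0082,-0.1,0,0,0.0015],[0.0056,-0.0082,-0.2,0,0,0.0015],[0.0056,-0.0082,-0.26,0,0,0.0015],[0.0056,-0.0082,-0.299,0,0,0.0015],[0.0056,-0.0082,-0.299,0,0,0.0015],[0.0056,-0.0082,-0.299,0,0,0.0015]]' 1 50; python3 -m crank '[[0,0,0,0,0,0],[0,0,0,0,0,0],[0,0,0,0,0,0],[0,0,0,0,0,0],[0,0,0,0,0,0],[0,0,0,0,0,0],[0,0,0,0,0,0],[0,0,0,0,0,0]]' 0 50
```

```text
t: 2.7
eef_pos: [0.6135, -0.3304, 0.2069]
ee_rot: [[-0.186, 0.983, 0.002], [0.983, 0.186, -0.001], [-0.002, 0.002, -1.0]]
force: [-0.2, 0.2, -0.1]
gripper_width: 0.0851
grip_force: 0.0
t: 3.7
eef_pos: [0.6134, -0.3302, 0.207]
ee_rot: [[-0.186, 0.982, 0.002], [0.982, 0.186, -0.001], [-0.002, 0.001, -1.0]]
force: [-2.2, 0.5, 5.9]
gripper_width: 0.0609
grip_force: 57.1
```

```bash
python3 -m crank '[[0,0,0.03,0,0,0],[0,0,0.08,0,0,0],[0,0,0.15,0,0,0],[0,0,0.22,0,0,0],[0,0,0.26,0,0,0]]'
python3 - <<'E'
from h import *
p=camera_params("side"); a=grab_frame("side"); cv2.imwrite("pics/s1.png",a[:,:,::-1])
g=dict(saucer_trough=(.431,.312),saucer_small_round=(.4685,.118),saucer_square=(.439,-.1086),saucer_large_round=(.448,-.325))
b,m=blobs(a,3,60)
for n,c in g.items():
    px=topx([[*c,.014]],p)[0]
    k=min(b,key=lambda k:np.hypot(*(k.mean(0)-px)))
    print(n,px.round(),k.mean(0).round(),*rect(k,.014,p))
E
```

```text
t: 4.32
eef_pos: [0.6132, -0.3297, 0.3376]
ee_rot: [[-0.187, 0.982, 0.002], [0.982, 0.187, -0.001], [-0.001, 0.002, -1.0]]
force: [0.0, -0.0, -3.3]
gripper_width: 0.0611
grip_force: 56.1
saucer_trough [288. 296.] [287. 298.] [430.9 314.7] [135.9  71.6] 76.0
saucer_small_round [286. 243.] [286. 244.] [467.1 119.5] [67.5 60.7] -81.7
saucer_square [305. 197.] [304. 198.] [ 440.  -104.7] [81.6 72.8] 80.1
saucer_large_round [310. 160.] [310. 161.] [ 448.6 -319.7] [90.  78.5] -82.4
```

View pics/s1.png

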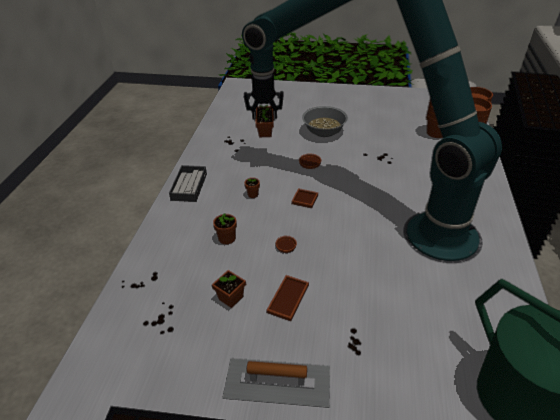

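```bash
python3 -m crank '[[-0.02,0.07,0,0,0,-0.008],[-0.045,0.16,0,0,0,-0.017],[-0.07,0.25,0,0,0,-0.026],[-0.096,0.34,0,0,0,-0.035],[-0.122,0.43,0,0,0,-0.045],[-0.148,0.52,0,0,0,-0.055],[-0.173,0.61,0,0,0,-0.065],[-0.198,0.7,0,0,0,-0.075]]'; python3 -m crank '[[-0.025,0.09,0,0,0,-0.01],[-0.05,0.18,0,0,0,-0.02],[-0.08,0.27,0,0,0,-0.03],[-0.105,0.36,0,0,0,-0.04],[-0.13,0.45,0,0,0,-0.05],[-0.15,0.53,0,0,0,-0.058],[-0.166,0.584,0,0,0,-0.0628],[-0.166,0.584,0,0,0,-0.0628],[-0.166,0.584,0,0,0,-0.0628],[-0.166,0.584,0,0,0,-0.0628]]'; python3 -c "
from h import *
s=read_state();print(s['eef_pos'],np.degrees(np.arctan2(s['ee_rot'][1,1],s['ee_rot'][0,1])),s['q'],s['force'])
a=grab_frame('wrist'); cv2.imwrite('pics/w2.png',a[:,:,::-1])"
```

```text
t: 5.38
eef_pos: [0.513, 0.0215, 0.3345]
ee_rot: [[0.049, 0.999, -0.001], [0.999, -0.049, -0.0], [-0.0, -0.001, -1.0]]
force: [0.8, 0.2, -1.9]
gripper_width: 0.0611
grip_force: 56.0
t: 6.62
eef_pos: [0.4314, 0.3109, 0.3348]
ee_rot: [[0.245, 0.97, -0.0], [0.97, -0.245, -0.001], [-0.001, -0.0, -1.0]]
force: [0.1, -0.2, -3.4]
gripper_width: 0.0612
grip_force: 56.0
[0.43142132 0.31093021 0.3348214 ] -14.162977926303652 [-16.25823734  23.66035215 -28.4248441  110.45042477  14.59960281
  49.46537885 -66.4107523 ] [ 0.07554473 -0.19354747 -3.44066029]
```

View pics/w2.png

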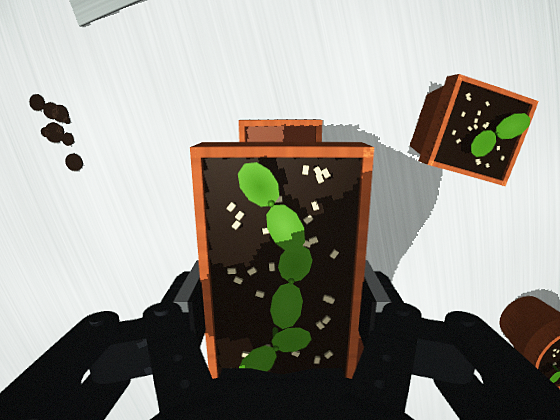

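Wrist view: the trough is held, with its far rim edge spanning columns 192–373 at row 150. The trough saucer's far edge shows behind it at columns 239–323, row 121, and they line up.

```bash
python3 -c "
from h import *
p=camera_params('wrist');e=np.radians(76)
d=toworld([[281,121]],.014,p)[0]; print('saucer c',d-.065*np.array([np.cos(e),np.sin(e)]))
s=read_state();r=toworld([[282,151]],s['eef_pos'][2]-.207+.062,p)[0]; print('pot c',r-.060*np.array([np.cos(e),np.sin(e)]))"
python3 -m crank '[[0,0.002,-0.06,0,0,0],[0,0.002,-0.14,0,0,0],[0,0.002,-0.2,0,0,0],[0,0.002,-0.226,0,0,0],[0,0.002,-0.235,0,0,0],[0,0.002,-0.24,0,0,0],[0,0.002,-0.243,0,0,0]]'
```

```text
saucer c [0.43220362 0.30867661]
pot c [0.43304601 0.30917563]
t: 7.55
eef_pos: [0.4313, 0.3134, 0.2145]
ee_rot: [[0.243, 0.97, 0.002], [0.97, -0.243, 0.001], [0.001, 0.001, -1.0]]
force: [-0.1, 0.7, -3.4]
gripper_width: 0.0612
grip_force: 55.8
```

```bash
python3 -m crank '[[0,0,-0.002,0,0,0],[0,0,-0.005,0,0,0],[0,0,-0.006,0,0,0],[0,0,-0.006,0,0,0]]'; python3 -m crank '[[0,0,0,0,0,0],[0,0,0,0,0,0],[0,0,0,0,0,0],[0,0,0,0,0,0],[0,0,0,0,0,0]]' 1
```

```text
t: 8.05
eef_pos: [0.4311, 0.3134, 0.2119]
ee_rot: [[0.243, 0.97, 0.001], [0.97, -0.243, -0.0], [0.0, 0.001, -1.0]]
force: [-3.2, -2.2, 7.2]
gripper_width: 0.061
grip_force: 57.3
t: 8.68
eef_pos: [0.431, 0.3131, 0.2106]
ee_rot: [[0.243, 0.97, -0.0], [0.97, -0.243, -0.0], [-0.0, -0.0, -1.0]]
force: [0.0, 0.4, 0.0]
gripper_width: 0.0855
grip_force: 0.0
```

```bash
python3 -m crank '[[0,0,0.06,0,0,0],[0,0,0.16,0,0,0],[0,0,0.28,0,0,0],[0.1,0.01,0.32,0,0,-0.03],[0.2,0.02,0.32,0,0,-0.06],[0.306,0.036,0.32,0,0,-0.081],[0.306,0.036,0.32,0,0,-0.081],[0.306,0.036,0.32,0,0,-0.081],[0.306,0.036,0.32,0,0,-0.081]]'; python3 -c "
from h import *
look('pot_square','w3.png')"
```

```text
t: 9.8
eef_pos: [0.5828, 0.3315, 0.3708]
ee_rot: [[0.478, 0.878, -0.001], [0.878, -0.478, -0.0], [-0.0, -0.0, -1.0]]
force: [-0.4, -0.5, -0.2]
gripper_width: 0.0853
grip_force: 0.0
tcp [0.5828 0.3315 0.3708] ydir -28.5 q [-16.  33. -23.  89.  14.  61. -72.]
[163. 274.] 499 [449.2 316.9] [132.2  89.5] 76.0
[282. 195.] 300 [586.1 333.8] [64.9 64. ] 61.5
[19. 41.] 171 [463.  546.9] [65.4 32.2] 3.6
{'at': [283.3, 183.4], 'p': 0.72} [[585.66162254 329.75333321]]
```

View pics/w3.png

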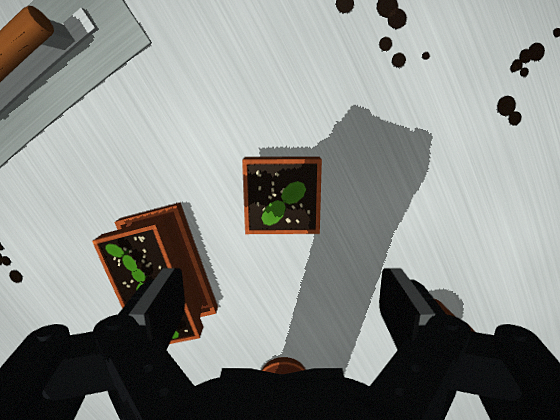

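Wrist view: the square pot's rim is centred at (282,195), clear all round. The trough stands inside its saucer at lower left.

```bash
python3 -m crank '[[0.0066,0.0046,-0.1,0,0,0],[0.0066,0.0046,-0.2,0,0,0],[0.0066,0.0046,-0.27,0,0,0],[0.0066,0.0046,-0.316,0,0,0],[0.0066,0.0046,-0.318,0,0,0],[0.0066,0.0046,-0.318,0,0,0]]' 1 50; python3 -m crank '[[0,0,0,0,0,0],[0,0,0,0,0,0],[0,0,0,0,0,0],[0,0,0,0,0,0],[0,0,0,0,0,0],[0,0,0,0,0,0]]' 0 50;  python3 -m crank '[[0,0,0.03,0,0,0],[0,0,0.08,0,0,0],[0,0,0.15,0,0,0],[0,0,0.22,0,0,0],[0,0,0.26,0,0,0]]'
```

```text
t: 10.65
eef_pos: [0.5877, 0.334, 0.2133]
ee_rot: [[0.479, 0.878, 0.002], [0.878, -0.479, 0.001], [0.002, 0.001, -1.0]]
force: [-0.2, 0.8, -0.4]
gripper_width: 0.0853
grip_force: 0.0
t: 11.4
eef_pos: [0.5877, 0.3342, 0.2137]
ee_rot: [[0.479, 0.878, 0.002], [0.878, -0.479, 0.002], [0.003, 0.001, -1.0]]
force: [-1.5, -0.5, 6.5]
gripper_width: 0.063
grip_force: 57.0
t: 12.02
eef_pos: [0.5874, 0.3334, 0.3442]
ee_rot: [[0.479, 0.878, 0.002], [0.878, -0.479, 0.001], [0.002, 0.002, -1.0]]
force: [0.7, -0.8, -1.5]
gripper_width: 0.0631
grip_force: 56.0
```

```bash
python3 -m crank '[[-0.02,-0.06,0,0,0,0.008],[-0.05,-0.15,0,0,0,0.018],[-0.084,-0.25,0,0,0,0.03],[-0.118,-0.35,0,0,0,0.042],[-0.152,-0.45,0,0,0,0.053],[-0.185,-0.55,0,0,0,0.065],[-0.219,-0.65,0,0,0,0.077],[-0.253,-0.75,0,0,0,0.089],[-0.283,-0.84,0,0,0,0.1],[-0.297,-0.882,0,0,0,0.104]]'; python3 -m crank '[[0,0,0,0,0,0],[0,0,0,0,0,0],[0,0,0,0,0,0]]';python3 -c "
from h import *
a=grab_frame('wrist'); cv2.imwrite('pics/w4.png',a[:,:,::-1])
p=camera_params('wrist')
print(topx([[.439,-.1075,.005]],p))
"
```

```text
t: 13.28
eef_pos: [0.4373, -0.1103, 0.3416]
ee_rot: [[0.176, 0.984, -0.001], [0.984, -0.176, -0.001], [-0.001, -0.001, -1.0]]
force: [-0.4, 1.0, -2.7]
gripper_width: 0.0632
grip_force: 55.9
t: 13.65
eef_pos: [0.4391, -0.1064, 0.3417]
ee_rot: [[0.17, 0.985, 0.0], [0.985, -0.17, 0.0], [0.0, 0.0, -1.0]]
force: [0.5, -0.9, -1.9]
gripper_width: 0.0629
grip_force: 55.9
[[280.08885176 191.60570928]]
```

View pics/w4.png

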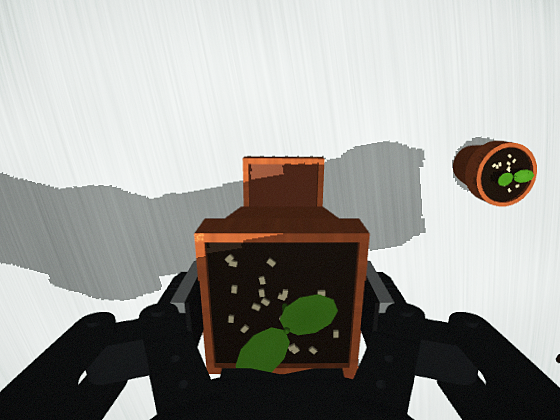

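Wrist view: the saucer's far edge is at columns 244–324, row 158. The held pot's far rim edge is at columns 196–369, row 235, so they are well aligned.

```bash
python3 -c "
from h import *
p=camera_params('wrist');e=np.radians(80.1);u=np.array([np.cos(e),np.sin(e)])
d=toworld([[244,158],[324,158]],.014,p); print('saucer c',d.mean(0)-.036*u, d)
s=read_state();r=toworld([[196,235],[368,235]],s['eef_pos'][2]-.2137+.068,p); print('pot c',r.mean(0)-.032*u,r)"
python3 -m crank '[[0,0,-0.06,0,0,0],[0,0,-0.14,0,0,0],[0,0,-0.19,0,0,0],[0,0,-0.22,0,0,0],[0,0,-0.235,0,0,0],[0,0,-0.235,0,0,0]]'
```

```text
saucer c [ 0.44178066 -0.11162041] [[ 0.41344097 -0.07020662]
 [ 0.48249925 -0.08210633]]
pot c [ 0.44010993 -0.11027667] [[ 0.414897   -0.07345723]
 [ 0.47632632 -0.08404911]]
t: 14.45
eef_pos: [0.439, -0.1073, 0.2243]
ee_rot: [[0.172, 0.985, 0.0], [0.985, -0.172, -0.0], [0.0, 0.0, -1.0]]
force: [-0.4, -0.6, -2.9]
gripper_width: 0.0632
grip_force: 55.8
```

Shift by (+1.5, −1.5) mm, then go down to z≈0.218 and release.

```bash
python3 -m crank '[[0.003,-0.003,-0.005,0,0,0],[0.003,-0.003,-0.009,0,0,0],[0.003,-0.003,-0.012,0,0,0],[0.003,-0.003,-0.014,0,0,0],[0.003,-0.003,-0.014,0,0,0]]'; python3 -m crank '[[0,0,0,0,0,0],[0,0,0,0,0,0],[0,0,0,0,0,0],[0,0,0,0,0,0],[0,0,0,0,0,0]]' 1
```

```text
t: 15.08
eef_pos: [0.4404, -0.1091, 0.2186]
ee_rot: [[0.172, 0.985, 0.0], [0.985, -0.172, -0.001], [-0.001, 0.001, -1.0]]
force: [-4.2, -0.5, 15.1]
gripper_width: 0.0631
grip_force: 58.0
t: 15.7
eef_pos: [0.4403, -0.109, 0.2171]
ee_rot: [[0.172, 0.985, -0.0], [0.985, -0.172, 0.0], [0.0, -0.0, -1.0]]
force: [-0.5, 0.5, 0.4]
gripper_width: 0.0855
grip_force: 0.0
```

```bash
python3 -m crank '[[0,0,0.06,0,0,0],[0,0,0.16,0,0,0],[0,0,0.27,0,0,0],[0.1,0,0.29,0,0,0.0],[0.2,0,0.29,0,0,0],[0.3,0,0.29,0,0,0],[0.356,0,0.29,0,0,0],[0.356,0,0.29,0,0,0],[0.356,0,0.29,0,0,0]]'; python3 -c "
from h import *
look('pot_small_round','w5.png')"
```

```text
t: 16.82
eef_pos: [0.6175, -0.109, 0.3616]
ee_rot: [[0.172, 0.985, -0.002], [0.985, -0.172, 0.0], [-0.0, -0.002, -1.0]]
force: [-0.5, -0.4, -0.5]
gripper_width: 0.0853
grip_force: 0.0
tcp [ 0.6175 -0.109   0.3616] ydir -9.9 q [ 24.  29. -23.  96.  13.  57. -14.]
[ 95. 228.] 372 [ 448.7 -110.2] [104.1  88.9] -10.0
[285. 200.] 175 [ 621.5 -110.9] [52.9 51.4] 80.1
```

View pics/w5.png

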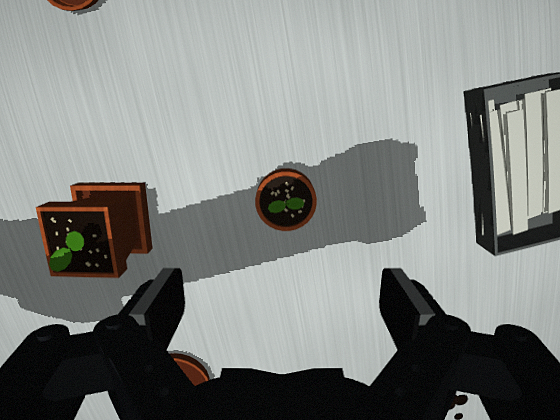

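Wrist view: the small round pot's rim is centred at (285,200), and the square pot stands in its saucer at left.

```bash
python3 -m crank '[[0.008,-0.004,-0.1,0,0,0],[0.008,-0.004,-0.2,0,0,0],[0.008,-0.004,-0.27,0,0,0],[0.008,-0.004,-0.316,0,0,0],[0.008,-0.004,-0.319,0,0,0],[0.008,-0.004,-0.319,0,0,0]]' 1 40; python3 -m crank '[[0,0,0,0,0,0],[0,0,0,0,0,0],[0,0,0,0,0,0],[0,0,0,0,0,0],[0,0,0,0,0,0],[0,0,0,0,0,0],[0,0,0,0,0,0]]' 0 40;  python3 -m crank '[[0,0,0.03,0,0,0],[0,0,0.08,0,0,0],[0,0,0.15,0,0,0],[0,0,0.22,0,0,0],[0,0,0.26,0,0,0]]'
```

```text
t: 17.68
eef_pos: [0.6229, -0.1111, 0.2041]
ee_rot: [[0.172, 0.985, 0.002], [0.985, -0.172, -0.0], [0.0, 0.002, -1.0]]
force: [1.1, -0.2, 0.4]
gripper_width: 0.0855
grip_force: 0.0
t: 18.55
eef_pos: [0.6226, -0.1111, 0.2041]
ee_rot: [[0.172, 0.985, 0.001], [0.985, -0.172, -0.001], [-0.0, 0.002, -1.0]]
force: [-2.1, -0.4, 5.9]
gripper_width: 0.0507
grip_force: 41.2
t: 19.18
eef_pos: [0.6226, -0.111, 0.3353]
ee_rot: [[0.172, 0.985, 0.003], [0.985, -0.172, -0.001], [-0.0, 0.003, -1.0]]
force: [0.4, 0.5, -2.3]
gripper_width: 0.0506
grip_force: 41.9
```

```bash
python3 -m crank '[[-0.04,0.06,0,0,0,0],[-0.09,0.134,0,0,0,0],[-0.14,0.208,0,0,0,0],[-0.19,0.282,0,0,0,0],[-0.24,0.356,0,0,0,0],[-0.28,0.416,0,0,0,0],[-0.309,0.459,0,0,0,0],[-0.309,0.459,0,0,0,0],[-0.309,0.459,0,0,0,0],[-0.309,0.459,0,0,0,0]]';python3 -c "
from h import *
a=grab_frame('wrist'); cv2.imwrite('pics/w6.png',a[:,:,::-1])
p=camera_params('wrist')
print(topx([[.468,.1185,.014]],p))
"
```

```text
t: 20.42
eef_pos: [0.4683, 0.1175, 0.3326]
ee_rot: [[0.174, 0.985, -0.0], [0.985, -0.174, -0.0], [-0.0, 0.0, -1.0]]
force: [-0.7, -0.6, -0.3]
gripper_width: 0.0508
grip_force: 42.0
[[279.38788325 194.09218101]]
```

View pics/w6.png

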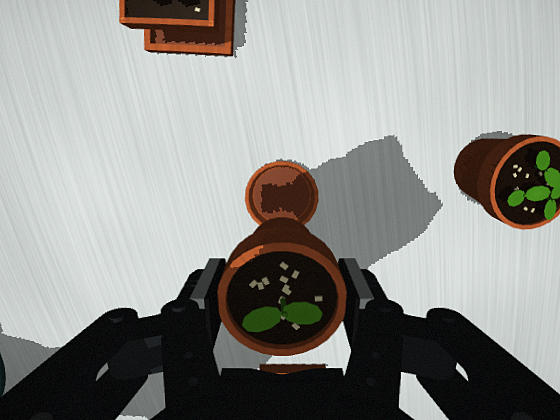

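Wrist view: the small saucer spans columns 246–319 with its top at row 160, so its centre is about (282,195). The held pot's rim is centred at (282,298).

```bash
python3 -c "
from h import *
p=camera_params('wrist');s=read_state()
print('saucer',toworld([[282.5,195],[246,195],[319,195],[282.5,160]],.014,p).round(4))
print('pot',toworld([[282,297],[218,297],[346,297]],s['eef_pos'][2]-.204+.056,p).round(4),s['eef_pos'])"
python3 -m crank '[[0.002,0.0,-0.06,0,0,0],[0.002,0,-0.14,0,0,0],[0.002,0,-0.19,0,0,0],[0.002,0,-0.22,0,0,0],[0.002,0,-0.235,0,0,0],[0.002,0,-0.235,0,0,0]]'
```

```text
saucer [[0.4705 0.1172]
 [0.4391 0.1228]
 [0.502  0.1117]
 [0.4758 0.1474]]
pot [[0.4703 0.1188]
 [0.4455 0.123 ]
 [0.495  0.1143]] [0.46826651 0.11751442 0.33257697]
t: 21.22
eef_pos: [0.469, 0.1184, 0.2153]
ee_rot: [[0.172, 0.985, 0.0], [0.985, -0.172, -0.0], [-0.0, 0.0, -1.0]]
force: [0.2, -0.3, -1.6]
gripper_width: 0.0503
grip_force: 42.0
```

Contact is expected at z≈0.209.

```bash
python3 -m crank '[[0,-0.002,-0.005,0,0,0],[0,-0.002,-0.009,0,0,0],[0,-0.002,-0.012,0,0,0],[0,-0.002,-0.013,0,0,0],[0,-0.002,-0.013,0,0,0]]'; python3 -m crank '[[0,0,0,0,0,0],[0,0,0,0,0,0],[0,0,0,0,0,0],[0,0,0,0,0,0],[0,0,0,0,0,0]]' 1;  python3 -m crank '[[0,0,0.06,0,0,0],[0,0,0.16,0,0,0],[0,0,0.27,0,0,0],[0.1,0,0.33,0,0,0.0],[0.2,0,0.33,0,0,0],[0.3,-0.01,0.33,0,0,0],[0.374,-0.018,0.33,0,0,0],[0.374,-0.018,0.33,0,0,0],[0.374,-0.018,0.33,0,0,0]]'; python3 -c "
from h import *
look('pot_large_round','w7.png')"
```

```text
t: 21.85
eef_pos: [0.4688, 0.1175, 0.209]
ee_rot: [[0.172, 0.985, 0.0], [0.985, -0.172, -0.0], [-0.0, 0.0, -1.0]]
force: [-1.7, -1.1, 4.3]
gripper_width: 0.051
grip_force: 42.5
t: 22.48
eef_pos: [0.4688, 0.1175, 0.2087]
ee_rot: [[0.172, 0.985, -0.0], [0.985, -0.172, -0.0], [-0.0, -0.0, -1.0]]
force: [0.0, 0.2, 0.2]
gripper_width: 0.0852
grip_force: 0.0
t: 23.6
eef_pos: [0.6549, 0.1089, 0.3731]
ee_rot: [[0.172, 0.985, -0.002], [0.985, -0.172, 0.0], [-0.0, -0.002, -1.0]]
force: [-0.5, -0.5, 0.2]
gripper_width: 0.0853
grip_force: 0.0
tcp [0.6549 0.1089 0.3731] ydir -9.9 q [  6.  33. -26.  90.  16.  61. -34.]
[ 94. 214.] 215 [493.3 123.9] [81.  52.7] 12.8
[282. 198.] 237 [655.6 108.7] [70.4 69. ] -73.4
[27. 47.] 294 [480.3 265.6] [71.2 51.6] 74.0
```

View pics/w7.png

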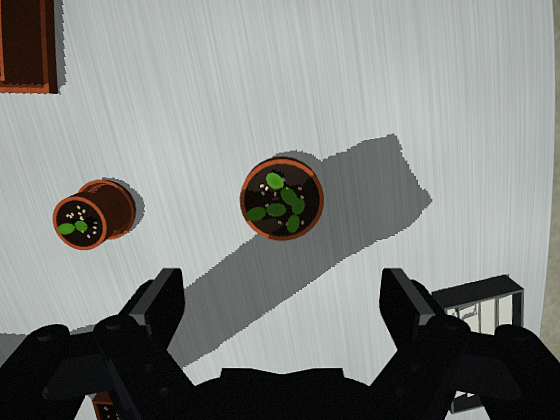

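Wrist view: the large pot's rim is centred at (282,198), under the gripper.

```bash
python3 -m crank '[[0.001,0,-0.1,0,0,0],[0.001,0,-0.2,0,0,0],[0.001,0,-0.27,0,0,0],[0.001,0,-0.312,0,0,0],[0.001,0,-0.314,0,0,0],[0.001,0,-0.314,0,0,0]]' 1 50; python3 -m crank '[[0,0,0,0,0,0],[0,0,0,0,0,0],[0,0,0,0,0,0],[0,0,0,0,0,0],[0,0,0,0,0,0],[0,0,0,0,0,0],[0,0,0,0,0,0]]' 0 50;  python3 -m crank '[[0,0,0.03,0,0,0],[0,0,0.08,0,0,0],[0,0,0.15,0,0,0],[0,0,0.22,0,0,0],[0,0,0.26,0,0,0]]'
```

```text
t: 24.45
eef_pos: [0.6568, 0.1088, 0.2183]
ee_rot: [[0.172, 0.985, 0.002], [0.985, -0.172, 0.001], [0.001, 0.002, -1.0]]
force: [-0.5, -0.6, 0.6]
gripper_width: 0.0856
grip_force: 0.0
t: 25.32
eef_pos: [0.6567, 0.1088, 0.2189]
ee_rot: [[0.172, 0.985, 0.002], [0.985, -0.172, 0.0], [0.001, 0.002, -1.0]]
force: [-2.9, 0.2, 5.8]
gripper_width: 0.0686
grip_force: 56.9
t: 25.95
eef_pos: [0.6565, 0.1085, 0.3496]
ee_rot: [[0.172, 0.985, 0.003], [0.985, -0.172, 0.0], [0.001, 0.003, -1.0]]
force: [-0.2, -0.8, -2.1]
gripper_width: 0.0684
grip_force: 57.6
```

```bash
python3 -m crank '[[-0.03,-0.06,0,0,0,0],[-0.07,-0.146,0,0,0,0],[-0.12,-0.25,0,0,0,0],[-0.168,-0.35,0,0,0,0],[-0.216,-0.45,0,0,0,0],[-0.264,-0.55,0,0,0,0],[-0.312,-0.65,0,0,0,0],[-0.36,-0.75,0,0,0,0],[-0.398,-0.83,0,0,0,0],[-0.416,-0.864,0,0,0,0]]';python3 -m crank '[[0,0,0,0,0,0],[0,0,0,0,0,0],[0,0,0,0,0,0]]';python3 -c "
from h import *
a=grab_frame('wrist'); cv2.imwrite('pics/w8.png',a[:,:,::-1])
p=camera_params('wrist')
print(topx([[.4485,-.323,.014]],p))
"
```

```text
t: 27.2
eef_pos: [0.4464, -0.3263, 0.3466]
ee_rot: [[0.177, 0.984, -0.001], [0.984, -0.177, -0.001], [-0.001, -0.001, -1.0]]
force: [-0.2, 0.6, -3.6]
gripper_width: 0.0682
grip_force: 57.6
t: 27.58
eef_pos: [0.4493, -0.3217, 0.3468]
ee_rot: [[0.169, 0.986, 0.0], [0.986, -0.169, 0.001], [0.001, 0.0, -1.0]]
force: [0.2, 0.1, -2.5]
gripper_width: 0.0687
grip_force: 57.6
[[279.3166721  192.75445825]]
```

View pics/w8.png

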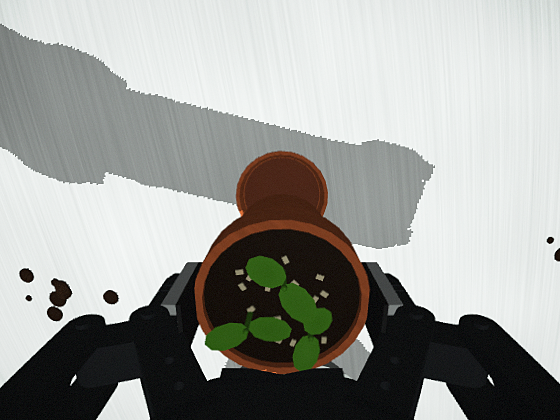

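Wrist view: the large saucer spans columns 236–328 with its top at row 151. The held pot's rim spans columns 196–369 and rows 221–373.

```bash
python3 -c "
from h import *
p=camera_params('wrist');s=read_state()
e=np.radians(80.1);u=np.array([np.cos(e),np.sin(e)])
print('saucer',toworld([[282,151],[236,195],[328,195]],.014,p).round(4),toworld([[282,151]],.014,p)-.043*u)
print('pot',toworld([[282,221],[196,295],[369,295]],s['eef_pos'][2]-.2189+.072,p).round(4),toworld([[282,221]],s['eef_pos'][2]-.2189+.072,p)-.035*u,s['eef_pos'])"
python3 -m crank '[[0.002,-0.002,-0.06,0,0,0],[0.002,-0.002,-0.14,0,0,0],[0.002,-0.002,-0.19,0,0,0],[0.002,-0.002,-0.22,0,0,0],[0.002,-0.002,-0.234,0,0,0],[0.002,-0.002,-0.234,0,0,0]]'
```

```text
saucer [[ 0.4573 -0.286 ]
 [ 0.4089 -0.3183]
 [ 0.4922 -0.3326]] [[ 0.44994961 -0.32831044]]
pot [[ 0.4566 -0.2894]
 [ 0.4184 -0.3137]
 [ 0.4849 -0.3251]] [[ 0.45056375 -0.32383972]] [ 0.44918534 -0.32200348  0.34675634]
t: 28.38
eef_pos: [0.4496, -0.3245, 0.23]
ee_rot: [[0.172, 0.985, 0.0], [0.985, -0.172, -0.0], [-0.0, 0.0, -1.0]]
force: [-0.0, -0.0, -2.7]
gripper_width: 0.0683
grip_force: 57.6
```

```bash
python3 -m crank '[[0,-0.004,-0.005,0,0,0],[0,-0.004,-0.009,0,0,0],[0,-0.004,-0.012,0,0,0],[0,-0.004,-0.0135,0,0,0],[0,-0.004,-0.0135,0,0,0]]'; python3 -m crank '[[0,0,0,0,0,0],[0,0,0,0,0,0],[0,0,0,0,0,0],[0,0,0,0,0,0],[0,0,0,0,0,0]]' 1;  python3 -m crank '[[0,0,0.06,0,0,0],[0,0,0.16,0,0,0],[0,0,0.27,0,0,0],[-0.05,-0.1,0.35,0,0,0.0],[-0.1,-0.2,0.4,0,0,0],[-0.15,-0.3,0.45,0,0,0],[-0.2,-0.4,0.45,0,0,0],[-0.2,-0.4,0.45,0,0,0],[-0.2,-0.4,0.45,0,0,0]]'
python3 - <<'E'
from h import *
a=grab_frame("side"); t=grab_frame("top")
c=cv2.resize(np.hstack([a[80:340,180:360],t[130:270,150:410][:, :]][:1]),None,fx=2.2,fy=2.2,interpolation=cv2.INTER_CUBIC); cv2.imwrite("pics/s2.png",c[:,:,::-1])
b,m=blobs(t); p=camera_params("top")
for k in b:
    c=rect(k,.014,p)
    if .35<c[0][0]/1000<.72 and abs(c[0][1])<400: print(k.mean(0).round(),*c)
E
```

```text
t: 29.0
eef_pos: [0.4493, -0.3267, 0.2239]
ee_rot: [[0.172, 0.985, 0.0], [0.985, -0.172, -0.001], [-0.001, 0.0, -1.0]]
force: [-2.3, 1.8, 5.1]
gripper_width: 0.0686
grip_force: 58.7
t: 29.62
eef_pos: [0.4493, -0.3265, 0.2229]
ee_rot: [[0.172, 0.985, 0.0], [0.985, -0.172, 0.0], [0.0, 0.0, -1.0]]
force: [-0.3, 0.0, -0.7]
gripper_width: 0.0853
grip_force: 0.0
t: 30.75
eef_pos: [0.3494, -0.5262, 0.4474]
ee_rot: [[0.172, 0.985, 0.0], [0.985, -0.172, 0.001], [0.001, -0.0, -1.0]]
force: [0.6, 0.9, 0.1]
gripper_width: 0.0857
grip_force: 0.0
[308. 228.] [ 440.3 -109.6] [71.6 69.9] -10.2
[367. 227.] [ 449.9 -328.7] [85.1 77.9] 89.9
[192. 229.] [432.2 317. ] [137.7  68.2] 76.0
[247. 220.] [468.5 118.3] [55.4 55.3] 1.0
```

View pics/s2.png

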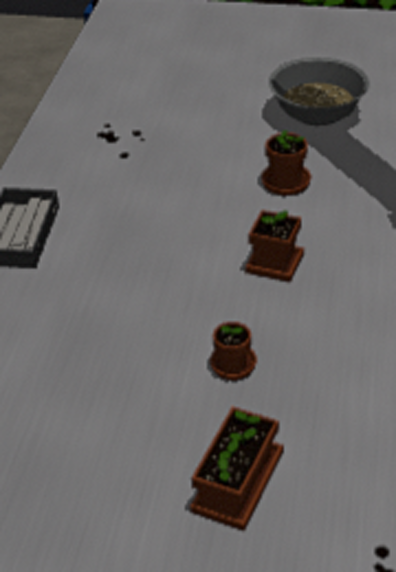

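Side view: all four pots stand upright and centred in their own flat saucers, at about (286,165), (274,245), (232,350) and (238,468) in the crop. The release heights matched contact with the saucer floors, so I'm handing in.

```bash
python3 -c "
from station import *
print(close_job())"
```

```text
the job is handed in; nothing more can be done
None
```

All four pots were set gently in their matching saucers and look upright and centred in the last camera view. The bowl and float were never touched, and the job was handed in after about 31 s of the 118 s allowed; no verdict came back.

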